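# Close up a universal-joint cross

### The job

Get the universal-joint cross in the holding fixture ready for the shelf: slide the small bearing cup, mouth down, over its bare upright trunnion until it sits on the shoulder, and push the thin stopper pin into its slanted grease port until the pin's flange is home on the port face. Let go of both, and leave the big cup, the thick pin, the flange yoke and the carton where they are.

Things in the scene. Friction and masses are not known exactly. Their poses are not given: they have to be found in the camera images.
- cross: Fixed blue fixture (base plate x -80 to 70, y -60 to 60, 12 mm thick) holding a dark steel universal-joint cross. Origin on the counter under the cross's centre, z up. Hub radius 24 mm, centred 85 mm up. Level arms along +-y already wear cups (36 mm diameter, out to |y| = 60 mm). The bare bright trunnion stands up on the z axis; the grease port is on the -x side.
- seat (a point): Centre of the shoulder (32 mm across, 109 mm above the counter) at the foot of the bare upright trunnion: the cup's underside rests here when home. The trunnion is 21 mm in diameter, tapering to 15 mm at its top, and rises 26 mm above this point.
- port: Slanted grease port, a square dark steel boss 26 x 26 mm on the fixture's -x side, fixed. Origin at the centre of the mouth, 107 mm above the counter; z points out of the bore, leaning 35 degrees from vertical towards the fixture's -x; y is level. Round bore 10.5 mm diameter, 33 mm deep, 3 mm chamfer at the mouth.
- port_home (a point): Point on the bore axis 30 mm inside the mouth, where the pin's tip is when its flange is home on the port face.
- cup: Small loose steel bearing cup, round, closed on top, open below: outer diameter 36 mm, height 34 mm, bore 26 mm in diameter and 27 mm deep. Origin at the centre of its open underside, z up. It stands mouth down on the counter; it and the big cup may swap places.
- pin: Thin loose stopper pin, upright in a hole of the rack; it and the thick pin may swap holes. Origin at the lower tip of its shank, z along the pin towards the grip. Shank 8 mm diameter, 30 mm long, chamfered tip; flange 22 mm diameter, z = 30 to 34 mm; plain round grip 14 mm diameter, z = 34 to 74 mm. Only flange and grip show above the rack.
- rack: Fixed wooden pin rack, 50 (x) x 120 (y) x 40 (z) mm, origin at the centre of its underside, with two holes of 15 mm diameter, 36 mm deep, at y = -30 and +30 mm.
- big_cup: Bystander: big bearing cup, 52 mm outer diameter, 42 mm high, mouth down. Origin at the centre of its underside.
- fat_pin: Bystander: thick stopper pin in the other hole of the rack, grip 24 mm and flange 30 mm in diameter, same lengths as the thin pin. Origin at the tip of its shank.
- yoke: Bystander: dark steel flange yoke, round flange 100 mm in diameter with two ears, 67 mm high. Origin at the centre of its underside.
- carton: Bystander: closed cardboard carton with a red band, 80 x 110 x 70 mm. Origin at the centre of its underside.
There are look-alikes about, which are no part of the job. Leave any yellow look-alike of the cup alone. What is shaped like the pin but black is not meant.

How it is judged (in metres and radians):
At the end, for the whole second after the job is handed in: The small cup is upright (0.12 rad) on the trunnion shoulder (3 mm in height, 4 mm sideways); the thin pin is at least 27 mm deep in the slanted port, its tip within 5 mm sideways of home, within 0.15 rad of the bore axis; both at rest (under 0.02 m/s) (horizontal distance between cup and seat below 0.004 m and z of cup in the frame of seat between -0.003 and 0.003 m and angle between cup's own z axis and vertical below 0.12 rad and horizontal distance between pin and port_home below 0.005 m and z of pin in the frame of port below -0.027 m and angle between the z axis of pin and the z axis of port, either way round below 0.15 rad and linear speed of each of cup, pin below 0.02 m/s); the robot touches nothing.
It fails at once if the big cup, thick pin, flange yoke or carton is moved by more than 20 mm (distance of any of big_cup, fat_pin, yoke, carton from where it was at the start of the episode above 0.02 m).
It also fails if it takes over 64 s, if anything falls off the work surface, if the arm or the gripper's body presses on something with over 40 N, if the wrist force passes 120 N, or if a joint passes its speed limit or range.

### The arm

A 6-joint arm with a two-finger parallel gripper is mounted at the origin on the work surface. World frame = base frame: x ahead of the robot, y to its left, z up, the work surface at z = 0. Lengths are in m, angles in degrees, forces in N, time in s.
With the tool pointing down it reaches from about 0.375 to 0.9 m from the base axis. Payload 3.1 kg.
Tool frame: the origin (TCP) lies at the very end of the fingers, on their centre line; the grasp point (between the pads) lies behind it (bot.grip_depth is the z of the grasp point in the tool frame, in m); z points along the fingers, y is the direction in which the jaws open and shut (so a half turn about z gives the same grasp; the last joint's range is limited). The gripper opens to 87 mm and grips with 3 to 60 N. Pads are 19 mm wide; open, the fingers measure 117 mm over their backs; the gripper's body (75 mm by 190 mm) begins 51 mm behind the grasp point.
Start: joints at [-10.227, 30.224, 82.088, -0, 67.689, -10.227], TCP at [0.625, 0, 0.223] pointing down, gripper open.
Joint ranges: [-176.69, 176.69], [-43.24, 126.21], [12.49, 139.97], [-82, 262], [0, 151.66], [-163.58, 163.58]. Speed limits (degrees/s): [159.86, 159.86, 180, 180, 180, 180].

### API

Orientations are given as a 3x3 rotation matrix whose columns are the frame's x, y, z axes.
In Python, from rig import bot, vision gives the robot as it stands. The module is installed in compiled form; this text tells all that it offers.
- The arm moves only by the shell command python3 -m jog 'ROWS'. ROWS is JSON, a list of rows, each a list of 3 entries, a list of its own where there are three numbers: the shift along the tool's x, y, z in mm, then the turn, a rotation vector about the tool's x, y, z in degrees, then the closure, from 0 (fully open) to 1 (shut). In form: [[[dx, dy, dz], [wx, wy, wz], fingers], ...]. A call has 1 to 12 rows; each row is the pose to reach, as a shift and turn from the pose commanded when the call began, along the tool's axes at that moment; what a row does not reach only later rows make up. A row lasts 1/12 s, in which the tool goes at most 41.7 mm and 7.16 degrees, less where a joint would pass 70% of its speed; a pose out of reach is approached as far as the arm can. A call with a gripper value outside its range is refused whole. The fingers move at their own pace and stop on an object; the grip force is fixed at half the most. Time passes only in rows, so rows that repeat a pose let the fingers close. It gives the time, the measured TCP pose, the force and the opening at its end, in the units of the state.
- bot.read_state(): the state, without advancing time (a new reading comes with each control period).
- vision.capture(name): name is "scene" or "side" or "wrist"; returns the picture (384x512x3 uint8, red, green, blue); there is no depth.
- vision.camera_info(name): a dict with "intrinsics" (3x3 intrinsics, pixels), "camera_from_world" (4x4, takes a point from world to camera coordinates); the wrist camera has in their place "mount" (4x4, takes a point from camera to tool coordinates, whose origin is the TCP and whose axes are the flange's). Camera axes: x right, y up, looking along -z (the intrinsics and any distortion apply to the point x, -y, -z); pixel columns grow to the right and rows downward; lengths in m; the calibration is good to about 2 mm. A picture is of the moment at which its call begins: read the wrist's pose just before it. camera_info takes no time and is no camera call.
- bot.hand_in(): hands the job in, once; it reports no verdict.
The state is a dict: "time_s": time; "joint_positions": joint angles; "qvel": joint speeds; "tau": joint torques, N m; "position": TCP position; "tcp_rot": TCP orientation; "force": force on the tool from outside, world axes, zero at the start; "moment": the same for the moment, N m; "opening": opening from 0.0 (shut) to 1.0 (fully open).
Only numpy, scipy, OpenCV 4.12 (cv2) and the standard library are available. Lean on these libraries where they do the work, as an engineer would, in place of code of your own. Each camera call takes 0.05 s, during which the arm holds its last target. There are 200 camera calls.

## Working session

There is one attempt and no reset: what is moved stays moved. The work goes in short steps, Python scripts to look and compute and a shell command to move; the robot and the scene stay as the last step left them, time stands still between calls to the robot, and variables do not carry over. Pictures are saved under pics/ and viewed, about 8 in all and at most 12, crops included, and the job is handed in when it is done.

```bash
mkdir -p pics; cat > h.py <<'E'
import numpy as np, cv2
from rig import bot, vision
def cam(name):
    i=vision.camera_info(name); K=np.array(i["intrinsics"])
    if "mount" in i:
        s=bot.read_state(); T=np.eye(4); T[:3,:3]=s["tcp_rot"]; T[:3,3]=s["position"]
        M=np.linalg.inv(T@np.array(i["mount"]))
    else: M=np.array(i["camera_from_world"])
    return K,M,i
def ray(K,M,u,v):
    d=np.linalg.inv(K)@[u,v,1]; d=np.array([d[0],-d[1],-d[2]])
    W=np.linalg.inv(M); return W[:3,3],W[:3,:3]@d
def onz(K,M,u,v,z):
    o,d=ray(K,M,u,v); return o+d*(z-o[2])/d[2]
def proj(K,M,p):
    c=M[:3,:3]@np.array(p)+M[:3,3]; q=K@[c[0],-c[1],-c[2]]; return q[:2]/q[2]
def snap(name):
    k=cam(name); im=vision.capture(name); return im,k[0],k[1]
def save(fn,im,f=1):
    cv2.imwrite('pics/'+fn,cv2.resize(cv2.cvtColor(im,cv2.COLOR_RGB2BGR),None,fx=f,fy=f,interpolation=cv2.INTER_CUBIC))
E
python3 - <<'E'
from h import *
for n in ("scene","side"):
    im,K,M=snap(n); np.save('pics/'+n+'.npy',im); save(n+'.png',im,1.5)
    i=vision.camera_info(n); print(n,[k for k in i],K.round(1).tolist(),np.linalg.inv(M).round(3).tolist())
im,K,M=snap("wrist");np.save('pics/wrist.npy',im); save('wrist.png',im); print(vision.camera_info("wrist")); s=bot.read_state(); print(s,bot.grip_depth)
E
```

```text
scene ['intrinsics', 'camera_from_world'] [[490.4, 0.0, 260.2], [0.0, 490.4, 194.2], [0.0, 0.0, 1.0]] [[0.869, -0.293, 0.398, 1.192], [0.495, 0.505, -0.708, -1.016], [0.007, 0.812, 0.584, 0.934], [0.0, 0.0, 0.0, 1.0]]
side ['intrinsics', 'camera_from_world'] [[450.1, 0.0, 249.6], [0.0, 450.1, 191.8], [0.0, 0.0, 1.0]] [[0.709, 0.361, -0.606, -0.054], [-0.705, 0.344, -0.62, -0.699], [-0.016, 0.867, 0.498, 0.651], [0.0, 0.0, 0.0, 1.0]]
{'intrinsics': array([[277.86436529,   0.        , 259.27391833],
       [  0.        , 277.86436529, 188.95325194],
       [  0.        ,   0.        ,   1.        ]]), 'mount': array([[-1.33558526e-03,  9.65173683e-01,  2.61606533e-01,
         7.22059172e-02],
       [ 9.99999086e-01,  1.34355335e-03,  1.48397293e-04,
        -2.60019711e-04],
       [-2.08253172e-04,  2.61606492e-01, -9.65174596e-01,
        -1.62533192e-01],
       [ 0.00000000e+00,  0.00000000e+00,  0.00000000e+00,
         1.00000000e+00]])}
{'time_s': 0.15, 'joint_positions': array([-1.02255697e+01,  3.02667010e+01,  8.21414145e+01, -7.26578090e-04,
        6.76889674e+01, -1.02285182e+01]), 'qvel': array([ 0.02654023, -0.21049408, -0.15965894,  0.01900553, -0.06111887,
        0.08797949]), 'tau': array([ 9.14956272e-04, -4.40429199e+01, -1.76841742e+01,  6.33679633e-02,
        5.52540855e-02, -1.06930895e-04]), 'position': array([6.24422476e-01, 1.48839349e-04, 2.21786247e-01]), 'tcp_rot': array([[-5.60443769e-05,  9.99998605e-01, -1.66958515e-03],
       [ 9.99999957e-01,  5.65273873e-05,  2.89253887e-04],
       [ 2.89347861e-04, -1.66956886e-03, -9.99998564e-01]]), 'force': array([-0.86290068, -0.01762643,  0.44569138]), 'moment': array([-0.05255558,  0.0068549 , -0.00514072]), 'opening': 0.9998976434627608} -0.0187
```

View pics/scene.png

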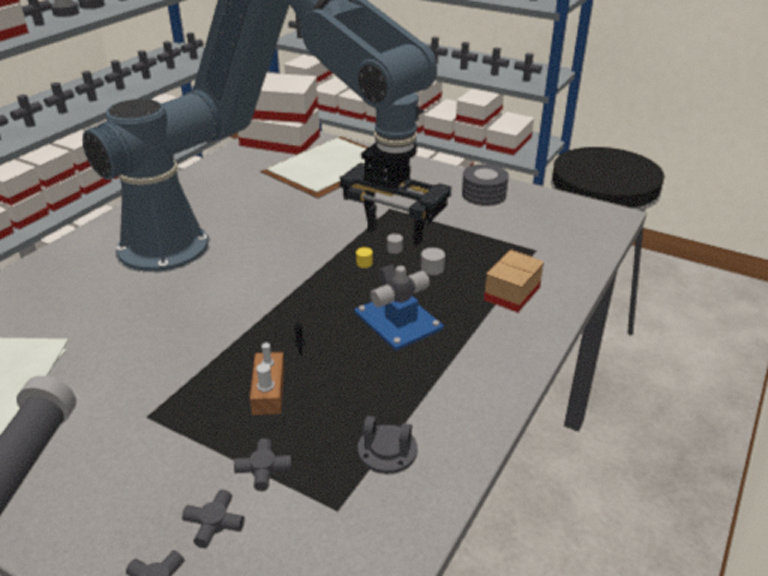

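View pics/side.png

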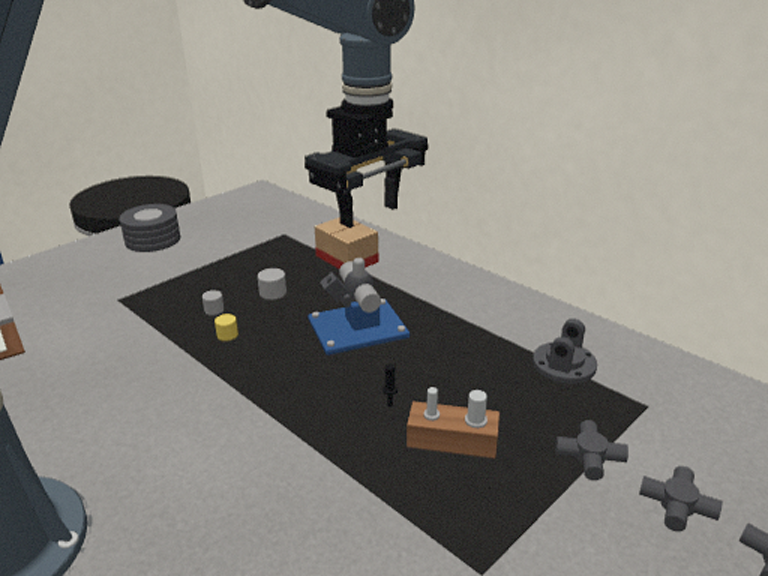

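The scene shows these candidates (768-wide pixels):
- **Cups:** scene has grey small (395,243), grey big (432,261) and yellow (365,257). Side has (213,302), (271,284) and (227,327). The small grey one fits the description.
- **Pins:** scene has thin grey (266,353), thick grey (265,376) and black (299,338). Side has (432,402), (477,407) and (390,383). The thin grey one fits.

```bash
python3 - <<'E'
from h import *
tri={}
C={}
for n in ("scene","side"):
    im=np.load('pics/'+n+'.npy'); K,M,_=cam(n); C[n]=(K,M)
    hsv=cv2.cvtColor(im,cv2.COLOR_RGB2HSV)
    blue=cv2.inRange(hsv,(100,120,40),(125,255,255))
    cs=[c for c in cv2.findContours(blue,0,2)[0] if cv2.contourArea(c)>300]
    c=max(cs,key=cv2.contourArea) if n=="side" else [c for c in cs if 200<c[:,0,0].mean()<320 and c[:,0,1].mean()>180][0]
    hull=cv2.convexHull(c); ap=cv2.approxPolyDP(hull,0.03*cv2.arcLength(hull,True),True)[:,0]
    print(n,'blue corners',[(tuple(p),onz(K,M,*p,0.012)[:2].round(3).tolist()) for p in ap])
    grey=cv2.inRange(hsv,(0,0,105),(180,50,255))
    boxes={'scene':{'cup':(250,150,272,170),'big':(276,160,300,186),'thin':(168,224,186,243),'fat':(168,238,186,262),'tr':(260,174,276,194)},
           'side':{'cup':(132,190,151,212),'big':(168,176,194,202),'thin':(278,255,296,282),'fat':(306,256,328,286),'tr':(232,168,247,186)}}[n]
    for k,(a,b,c_,d) in boxes.items():
        m=grey[b:d,a:c_]; ys,xs=np.nonzero(m)
        tri.setdefault(k,{})[n]=(xs.mean()+a,ys.mean()+b)
        print(n,k,'bbox',xs.min()+a,ys.min()+b,xs.max()+a,ys.max()+b,'cen',round(xs.mean()+a,1),round(ys.mean()+b,1))
for k,v in tri.items():
    A=[];B=[]
    for n,(u,w) in v.items():
        o,d=ray(*C[n],u,w); d/=np.linalg.norm(d); P=np.eye(3)-np.outer(d,d); A.append(P);B.append(P@o)
    X=np.linalg.solve(sum(A),sum(B)); print(k,X.round(4),[ (proj(*C[n],X)-v[n]).round(1).tolist() for n in v])
a=np.load('pics/scene.npy')[145:275,160:310]; b=np.load('pics/side.npy')[165:295,125:345]
f=lambda x,s:cv2.resize(x,None,fx=s,fy=s,interpolation=cv2.INTER_CUBIC)
A,B=f(a,2.2),f(b,2.2); print(A.shape,B.shape)
save('crop.png',np.hstack([A,B])[:, :800] if A.shape[1]+B.shape[1]<=800 else cv2.resize(np.hstack([A,B]),(800,int(800*A.shape[0]/(A.shape[1]+B.shape[1])))))
wr=np.load('pics/wrist.npy')
E
```

```text
scene blue corners [((np.int32(295), np.int32(217)), [0.713, 0.051]), ((np.int32(263), np.int32(232)), [0.663, -0.059]), ((np.int32(236), np.int32(206)), [0.529, 0.008]), ((np.int32(276), np.int32(198)), [0.617, 0.108])]
scene cup bbox 258 156 268 161 cen 262.8 158.4
scene big bbox 276 165 296 185 cen 286.0 173.1
scene thin bbox 174 228 182 242 cen 177.4 235.8
scene fat bbox 171 238 182 260 cen 176.3 249.7
scene tr bbox 260 177 275 193 cen 268.1 181.8
side blue corners [((np.int32(272), np.int32(224)), [0.646, -0.061]), ((np.int32(219), np.int32(236)), [0.519, -0.003]), ((np.int32(205), np.int32(210)), [0.572, 0.113]), ((np.int32(257), np.int32(200)), [0.705, 0.049])]
side cup bbox 135 194 147 208 cen 140.7 197.2
side big bbox 172 179 189 195 cen 179.6 183.9
side thin bbox 283 258 292 279 cen 287.5 269.4
side fat bbox 310 260 324 284 cen 317.4 272.5
side tr bbox 232 172 246 182 cen 237.8 176.4
cup [0.4763 0.2717 0.0284] [[-0.0, 0.2], [-0.1, -0.2]]
big [0.5874 0.2372 0.0315] [[0.5, -1.9], [1.1, 2.0]]
thin [ 0.4967 -0.2404  0.0592] [[-0.2, 0.4], [-0.3, -0.6]]
fat [ 0.5302 -0.2894  0.0608] [[-0.4, 0.8], [-0.7, -1.1]]
tr [0.6254 0.0375 0.1195] [[0.1, -0.2], [0.1, 0.2]]
(286, 330, 3) (286, 484, 3)
```

View pics/crop.png

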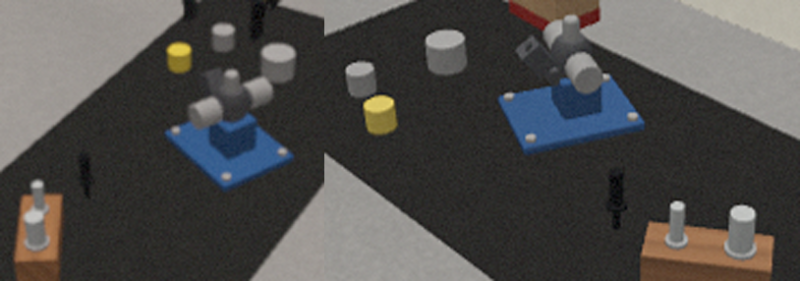

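View pics/wrist.png

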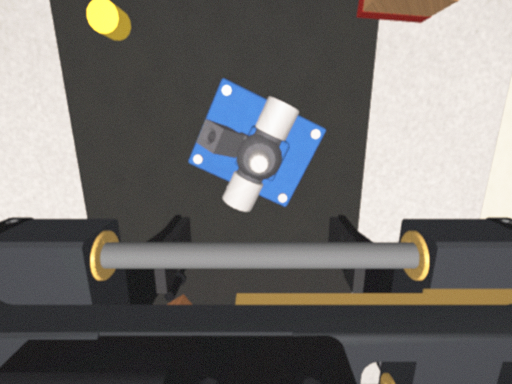

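The crop confirms that the small grey cup stands apart from the yellow one, and the thin grey pin is the left one in the side view. Both crops agree with triangulated heights of 28 mm for the cup and 59 mm for the pin. The wrist view shows the fixture at yaw ≈ -25°, trunnion top at (260,162) and port at (212,135). Next I move over the cup for a close look.

```bash
python3 -m jog '[[[38,-21,6],[0,0,0],0],[[76,-42,12],[0,0,0],0],[[114,-62,18],[0,0,0],0],[[152,-83,24],[0,0,0],0],[[190,-104,30],[0,0,0],0],[[228,-125,36],[0,0,0],0],[[272,-148,42],[0,0,0],0],[[272,-148,42],[0,0,0],0],[[272,-148,42],[0,0,0],0],[[272,-148,42],[0,0,0],0]]'
python3 - <<'E'
from h import *
im0=np.load('pics/wrist.npy')
im,K,M=snap("wrist"); np.save('pics/w2.npy',im); np.save('pics/w2M.npy',M); save('w2.png',im); s=bot.read_state(); print(s['position'],s['tcp_rot'].round(3).tolist(),s['time_s'],np.abs(s['qvel']).max())
E
```

```text
time_s: 0.98
position: [0.4761, 0.2729, 0.1802]
tcp_rot: [[-0.003, 1.0, -0.001], [1.0, 0.003, -0.001], [-0.001, -0.001, -1.0]]
force: [0.1, -0.2, 0.3]
opening: 1.0
[0.47710625 0.27208051 0.18048599] [[-0.001, 1.0, 0.0], [1.0, 0.001, -0.001], [-0.001, 0.0, -1.0]] 1.0333 1.8440938787102688
```

View pics/w2.png

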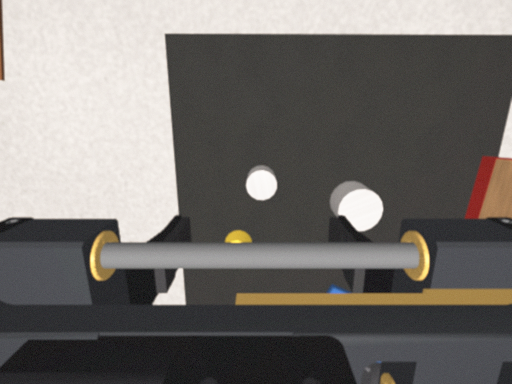

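```bash
cat >> h.py <<'E'
def blobs(mask,amin):
    out=[]
    for c in cv2.findContours(mask,cv2.RETR_EXTERNAL,2)[0]:
        if cv2.contourArea(c)>amin and len(c)>5: out.append((cv2.fitEllipse(c),cv2.boundingRect(c)))
    return out
def toolshift(p):
    s=bot.read_state(); return (np.array(s['tcp_rot']).T@(np.array(p)-s['position'])*1000).round(1)
E
python3 - <<'E'
from h import *
im=np.load('pics/w2.npy');M=np.load('pics/w2M.npy');K,_,_=cam("wrist")
hsv=cv2.cvtColor(im,cv2.COLOR_RGB2HSV)
for nm,m,z in (('white',cv2.inRange(hsv,(0,0,215),(180,40,255)),.034),('grey',cv2.inRange(hsv,(0,0,90),(180,60,255)),.034),('yel',cv2.inRange(hsv,(20,120,80),(35,255,255)),.034)):
    for e,b in blobs(m,100):
        if b[2]<70:
            p=onz(K,M,*e[0],z); print(nm,np.round(e[0],1),np.round(e[1],1),b,p.round(4),'dia',(max(e[1])/277.86*abs((M@np.r_[p,1])[2])).round(4))
# first wrist image: trunnion etc
im=np.load('pics/wrist.npy'); s=dict(p=[.6244,.0001,.2218]); 
i=vision.camera_info("wrist"); T=np.eye(4);T[:3,:3]=[[-5.6e-5,1,-.00167],[1,5.65e-5,.00029],[.00029,-.00167,-1]];T[:3,3]=s['p']
M=np.linalg.inv(T@i['mount']); np.save('pics/w1M.npy',M)
hsv=cv2.cvtColor(im,cv2.COLOR_RGB2HSV); roi=np.zeros(im.shape[:2],np.uint8); roi[70:215,180:335]=255
for nm,m,z in (('white',cv2.inRange(hsv,(0,0,190),(180,50,255))&roi,.135),('blue',cv2.inRange(hsv,(100,120,60),(125,255,255))&roi,.012)):
    for e,b in blobs(m,10): print(nm,np.round(e[0],1),np.round(e[1],1),b,onz(K,M,*e[0],z).round(4),onz(K,M,*e[0],.012).round(4))
m=cv2.inRange(hsv,(100,120,60),(125,255,255))&roi
pts=cv2.findNonZero(m); r=cv2.boxPoints(cv2.minAreaRect(pts)); w=np.array([onz(K,M,*p,.012)[:2] for p in r]); print(w.round(4),w.mean(0),np.linalg.norm(w-np.roll(w,1,0),axis=1))
a=np.array(im[70:215,180:335]); save('fixt.png',a,4)
E
```

```text
white [168.5 308.2] [29.  70.7] (154, 269, 31, 35) [0.3577 0.1    0.034 ] dia 0.0921
white [361.  208.7] [39.4 42.4] (338, 189, 45, 42) [0.5952 0.2376 0.034 ] dia 0.0498
white [261.1 184.5] [28.7 29.3] (246, 170, 31, 30) [0.4779 0.2666 0.034 ] dia 0.0336
white [493.7 166. ] [17.9 30.4] (499, 103, 13, 55) [0.7397 0.2886 0.034 ] dia 0.0343
grey [356.7 205. ] [43.4 57.4] (329, 181, 55, 51) [0.5897 0.2421 0.034 ] dia 0.0672
grey [261. 183.] [31.8 36. ] (245, 165, 33, 36) [0.4777 0.2684 0.034 ] dia 0.0412
grey [350.8 492.5] [ 61.2 726.8] (498, 97, 14, 61) [ 0.6265 -0.2534  0.034 ] dia 1.19
yel [106.8 254.4] [26.6 43.1] (91, 231, 22, 48) [0.2883 0.1776 0.034 ] dia 0.0531
yel [237.5 237.5] [14.5 25.6] (225, 230, 27, 13) [0.4496 0.2004 0.034 ] dia 0.031
white [282.  197.5] [8.5 9.2] (278, 193, 9, 10) [ 0.6453 -0.0036  0.135 ] [ 0.6555 -0.041   0.012 ]
white [240.8 192.6] [32.6 34.1] (223, 174, 38, 37) [0.6067 0.0013 0.135 ] [ 0.598  -0.0337  0.012 ]
white [197.4 158.7] [8.8 9.2] (193, 154, 10, 10) [0.5681 0.0331 0.135 ] [0.5403 0.0138 0.012 ]
white [258.2 163. ] [18.3 19. ] (250, 153, 18, 20) [0.623  0.0292 0.135 ] [0.6223 0.0079 0.012 ]
white [315.  133.6] [9.1 9.7] (311, 129, 10, 10) [0.6732 0.0552 0.135 ] [0.6972 0.0469 0.012 ]
white [276.3 117.7] [35.1 38.9] (256, 97, 42, 42) [0.6388 0.0689 0.135 ] [0.646  0.0672 0.012 ]
white [226.1  89.8] [ 9.4 10.4] (221, 85, 11, 11) [0.596  0.0919 0.135 ] [0.5819 0.1016 0.012 ]
blue [212.4 162. ] [24.  56.3] (188, 143, 51, 38) [0.5604 0.0093 0.012 ] [0.5604 0.0093 0.012 ]
blue [292.8 159.9] [ 35.  107.2] (260, 116, 66, 91) [0.669 0.012 0.012] [0.669 0.012 0.012]
blue [235.2 107.3] [48.4 57.4] (206, 78, 60, 58) [0.593  0.0802 0.012 ] [0.593  0.0802 0.012 ]
[[ 0.5186  0.013 ]
 [ 0.5772  0.1167]
 [ 0.7122  0.0533]
 [ 0.6617 -0.0609]] [0.6174165  0.03052061] [0.16101625 0.11908349 0.14910797 0.12482029]
```

View pics/fixt.png

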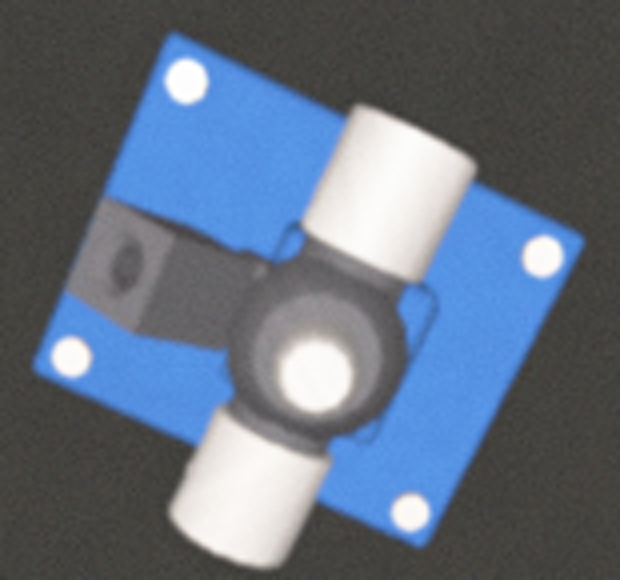

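The crop shows the fixture with four screws and the trunnion's white top at (315,375), with the port hole at (126,265). The screws give yaw -25.4° and an origin near (0.623, 0.028). The trunnion ray gives (0.623, 0.029), so the two agree. The cup is at about (0.478, 0.267). I grasp it with the jaws along world x.

```bash
python3 -m jog '[[[-4,1,40],[0,0,0],0],[[-4,1,75],[0,0,0],0],[[-4,1,105],[0,0,0],0],[[-4,1,135],[0,0,0],0],[[-4,1,160],[0,0,0],0],[[-4,1,175],[0,0,0],0],[[-4,1,175],[0,0,0],0],[[-4,1,175],[0,0,0],0.3],[[-4,1,175],[0,0,0],0.7],[[-4,1,175],[0,0,0],1],[[-4,1,175],[0,0,0],1],[[-4,1,175],[0,0,0],1]]'
python3 -m jog '[[[0,0,0],[0,0,0],1],[[0,0,0],[0,0,0],1],[[0,0,0],[0,0,0],1],[[0,0,0],[0,0,0],1]]'
```

```text
time_s: 2.03
position: [0.4788, 0.2682, 0.0068]
tcp_rot: [[0.0, 1.0, 0.002], [1.0, -0.0, 0.001], [0.001, 0.002, -1.0]]
force: [-0.1, -0.2, 0.3]
opening: 0.707
time_s: 2.37
position: [0.478, 0.2681, 0.0057]
tcp_rot: [[-0.0, 1.0, 0.0], [1.0, 0.0, 0.0], [0.0, 0.0, -1.0]]
force: [-0.5, -0.5, 2.4]
opening: 0.409
```

```bash
python3 -m jog '[[[0,0,0],[0,0,0],0.4],[[0,0,0],[0,0,0],0.4],[[0,0,0],[0,0,0],0.4],[[0,0,0],[0,0,-7],0.4],[[0,0,0],[0,0,-14],0.4],[[0,0,0],[0,0,-21],0.4],[[0,0,0],[0,0,-28],0.4],[[0,0,0],[0,0,-35],0.4],[[0,0,0],[0,0,-42],0.4],[[0,0,0],[0,0,-49],0.4],[[0,0,0],[0,0,-56],0.4],[[0,0,0],[0,0,-63],0.4]]'
python3 -m jog '[[[0,0,0],[0,0,-1.6],0.4],[[0,0,0],[0,0,-1.6],0.4],[[0,0,0],[0,0,-1.6],1],[[0,0,0],[0,0,-1.6],1],[[0,0,0],[0,0,-1.6],1],[[0,0,0],[0,0,-1.6],1],[[0,0,0],[0,0,-1.6],1]]'
```

```text
time_s: 3.37
position: [0.4779, 0.268, 0.0054]
tcp_rot: [[-0.894, 0.449, -0.0], [0.449, 0.894, -0.0], [0.0, -0.0, -1.0]]
force: [1.4, 0.9, -0.3]
opening: 0.601
time_s: 3.95
position: [0.4779, 0.268, 0.0055]
tcp_rot: [[-0.903, 0.429, -0.0], [0.429, 0.903, -0.0], [0.0, -0.0, -1.0]]
force: [-0.3, 0.2, -0.3]
opening: 0.397
```

```bash
python3 -m jog '[[[0,0,-30],[0,0,0],1],[[0,0,-70],[0,0,0],1],[[-20,-11,-105],[0,0,0],1],[[-54,-30,-135],[0,0,0],1],[[-88,-50,-165],[0,0,0],1],[[-122,-69,-190],[0,0,0],1],[[-156,-88,-195],[0,0,0],1],[[-190,-107,-195],[0,0,0],1],[[-224,-126,-195],[0,0,0],1],[[-254,-143,-195],[0,0,0],1],[[-274,-154,-195],[0,0,0],1],[[-274,-154,-195],[0,0,0],1]]'
python3 -m jog '[[[0,0,0],[0,0,0],1],[[0,0,0],[0,0,0],1],[[0,0,0],[0,0,0],1]]'
python3 - <<'E'
from h import *
im,K,M=snap("wrist"); np.save('pics/w3.npy',im); np.save('pics/w3M.npy',M); save('w3.png',im,1.5)
hsv=cv2.cvtColor(im,cv2.COLOR_RGB2HSV)
for e,b in blobs(cv2.inRange(hsv,(0,0,190),(180,50,255)),25):
    if b[2]<80: print('white',np.round(e[0],1),np.round(e[1],1),b,onz(K,M,*e[0],.135).round(4),onz(K,M,*e[0],.012).round(4))
print(bot.read_state()['position'], 'exp trunnion px',proj(K,M,[.623,.0285,.135]))
E
```

```text
time_s: 4.95
position: [0.6631, 0.0054, 0.2003]
tcp_rot: [[-0.901, 0.434, 0.004], [0.434, 0.901, -0.003], [-0.005, -0.001, -1.0]]
force: [-0.4, 0.3, -1.8]
opening: 0.4
time_s: 5.2
position: [0.6581, 0.0128, 0.2001]
tcp_rot: [[-0.904, 0.428, -0.002], [0.428, 0.904, 0.001], [0.002, -0.0, -1.0]]
force: [-0.4, 0.1, -0.8]
opening: 0.401
white [434.4 374.4] [30.1 33.7] (419, 361, 32, 23) [0.9064 0.0962 0.135 ] [1.0753 0.1244 0.012 ]
white [454.  278.9] [31.1 65.9] (437, 268, 35, 37) [0.805  0.1442 0.135 ] [0.9192 0.1983 0.012 ]
white [259.9 254.5] [ 63.9 141.8] (223, 268, 74, 26) [ 0.7048 -0.0082  0.135 ] [ 0.7649 -0.0363  0.012 ]
white [309.1 242.1] [13.1 43.7] (312, 228, 12, 14) [0.7126 0.0369 0.135 ] [0.7769 0.033  0.012 ]
white [259.3 249.4] [52.7 62. ] (230, 223, 60, 19) [ 0.7    -0.0065  0.135 ] [ 0.7575 -0.0337  0.012 ]
white [393.  209.5] [25.9 74. ] (348, 192, 69, 31) [0.7153 0.1145 0.135 ] [0.7812 0.1526 0.012 ]
white [295.6 187.6] [ 9.4 10. ] (291, 183, 10, 10) [0.6611 0.0461 0.135 ] [0.6976 0.0472 0.012 ]
white [221.1 187.7] [9.2 9.4] (217, 183, 10, 10) [ 0.6341 -0.0111  0.135 
[... 191 characters left out ...]
0.135 ] [ 0.4931 -0.266   0.012 ]
white [303.2 148.4] [36.4 46. ] (286, 132, 36, 34) [0.6333 0.0649 0.135 ] [0.6548 0.0762 0.012 ]
white [212.9 148.6] [39.3 42. ] (195, 132, 36, 34) [ 0.6018 -0.0019  0.135 ] [ 0.6063 -0.0266  0.012 ]
white [299.4  83.8] [10.3 11.2] (294, 78, 11, 12) [0.5864 0.0816 0.135 ] [0.5826 0.1019 0.012 ]
white [217.1  83.7] [10.  10.9] (212, 78, 11, 12) [0.5592 0.0244 0.135 ] [0.5407 0.0139 0.012 ]
white [427.2  29. ] [46.4 56.1] (403, 2, 50, 55) [0.5919 0.1815 0.135 ] [0.5911 0.2558 0.012 ]
white [ 54.8 -31.6] [ 23.7 173.3] (0, 0, 32, 19) [ 0.4433 -0.0429  0.135 ] [ 0.3623 -0.0898  0.012 ]
[0.65825563 0.01296913 0.20029571] exp trunnion px [257.59807186 156.04420282]
```

View pics/w3.png

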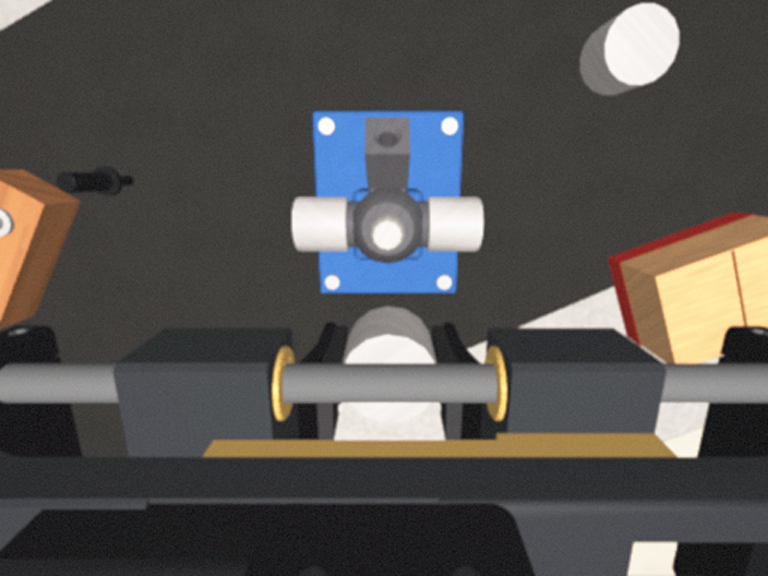

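The view shows the fixture square to the tool, the trunnion top at (387,235), the port hole at (388,138), and the cup held between the fingers with its lower rim at row ≈307. Trunnion (0.623, 0.029) repeats the earlier value to within 1 mm. Next I check the cup's offset in the hand and the port position.

```bash
python3 - <<'E'
from h import *
im=np.load('pics/w3.npy');M=np.load('pics/w3M.npy');K,_,i=cam("wrist")
Mt=np.linalg.inv(np.array(i['mount']))
for x in (16,18,20): print('rim row if edge at x=',x,proj(K,Mt,[x/1e3,0,.0055]).round(1))
g=cv2.cvtColor(im,cv2.COLOR_RGB2GRAY); print('col rows196-222',g[196:223,257:262].mean(1).round(0).tolist())
# port hole: dark blob
sub=g[78:108,244:274]; 
for c in range(80,108,1): print(c,g[c,246:272:2].tolist()) if c%2==0 else None
# expected mouth for offsets
a=np.radians(-25.44);X=np.array([np.cos(a),np.sin(a)])
for u,v in ((258.7,92),):
    p=onz(K,M,u,v,.107); print(p, (p[:2]-[.6233,.0286])@X, (p[:2]-[.6233,.0286])@[-X[1],X[0]])
Mw=np.load('pics/w1M.npy'); p=onz(K,Mw,211.5,136.25,.107); print(p,(p[:2]-[.6233,.0286])@X, (p[:2]-[.6233,.0286])@[-X[1],X[0]])
print(toolshift([.6233,.0286,.15]),toolshift([.6233,.0286,.1145]))
E
```

```text
rim row if edge at x= 16 [258.5 204.8]
rim row if edge at x= 18 [258.5 201.8]
rim row if edge at x= 20 [258.5 198.8]
col rows196-222 [65.0, 60.0, 63.0, 64.0, 66.0, 65.0, 64.0, 78.0, 112.0, 134.0, 141.0, 141.0, 140.0, 138.0, 138.0, 139.0, 142.0, 141.0, 143.0, 142.0, 141.0, 138.0, 140.0, 140.0, 140.0, 141.0, 165.0]
80 [120, 125, 126, 121, 122, 127, 124, 122, 122, 128, 130, 131, 129]
82 [124, 129, 123, 122, 129, 128, 126, 122, 127, 126, 129, 127, 126]
84 [127, 127, 128, 130, 131, 124, 131, 129, 128, 125, 129, 123, 123]
86 [127, 125, 122, 125, 127, 125, 125, 125, 130, 119, 119, 126, 126]
88 [126, 126, 122, 124, 114, 101, 106, 106, 118, 122, 117, 122, 127]
90 [124, 122, 118, 109, 90, 87, 90, 92, 89, 106, 110, 121, 130]
92 [130, 118, 102, 96, 83, 91, 90, 90, 81, 91, 106, 126, 125]
94 [125, 124, 112, 91, 83, 89, 92, 92, 82, 92, 115, 129, 128]
96 [120, 126, 126, 115, 95, 93, 90, 92, 96, 117, 129, 129, 130]
98 [129, 127, 130, 125, 126, 109, 113, 116, 123, 131, 128, 128, 129]
100 [127, 132, 129, 132, 126, 128, 124, 130, 132, 129, 127, 127, 129]
102 [118, 119, 116, 112, 112, 113, 117, 115, 115, 116, 117, 115, 115]
104 [92, 97, 93, 91, 96, 91, 98, 95, 98, 97, 91, 93, 96]
106 [96, 96, 93, 92, 96, 95, 97, 94, 96, 98, 97, 96, 94]
[0.57648723 0.0515804  0.107     ] -0.05214519132289538 0.0006429567203185027
[0.57697398 0.05092799 0.107     ] -0.051425387928066495 0.0002628999218444276
[38.2 -0.8 50.4] [38.1 -0.8 85.9]
```

```bash
python3 -m jog '[[[20,0,15],[0,0,0],1],[[39,-1,35],[0,0,0],1],[[39,-1,45],[0,0,0],1],[[39,-1,45],[0,0,0],1],[[39,-1,45],[0,0,0],1],[[39,-1,45],[0,0,0],1],[[39,-1,45],[0,0,0],1]]'; python3 -c "
from h import *
print(toolshift([.6233,.0286,.1145]),bot.read_state()['qvel'])"
```

```text
time_s: 5.83
position: [0.6255, 0.027, 0.1568]
tcp_rot: [[-0.903, 0.429, 0.003], [0.429, 0.903, -0.001], [-0.003, 0.001, -1.0]]
force: [0.4, 0.2, -0.9]
opening: 0.402
[ 2.9  0.4 42.3] [-0.16093123 -0.02479348  0.35432174  0.02129626 -0.04643796  0.10821775]
```

```bash
python3 -m jog '[[[3.5,0.3,0],[0,0,0],1],[[3.5,0.3,5],[0,0,0],1],[[3.5,0.3,10],[0,0,0],1],[[3.5,0.3,15],[0,0,0],1],[[3.5,0.3,20],[0,0,0],1],[[3.5,0.3,25],[0,0,0],1],[[3.5,0.3,30],[0,0,0],1],[[3.5,0.3,35],[0,0,0],1],[[3.5,0.3,38],[0,0,0],1],[[3.5,0.3,38],[0,0,0],1]]'; python3 -c "
from h import *
print(toolshift([.6233,.0286,.1145]))"
```

```text
time_s: 6.67
position: [0.6209, 0.0288, 0.1167]
tcp_rot: [[-0.903, 0.429, -0.0], [0.429, 0.903, -0.0], [0.0, -0.0, -1.0]]
force: [1.6, -1.1, -1.0]
opening: 0.402
[-2.3  0.8  2.2]
```

```bash
python3 -m jog '[[[-1,0.4,1.5],[0,0,0],1],[[-1,0.4,3],[0,0,0],1],[[-1,0.4,3],[0,0,0],1],[[-1,0.4,3],[0,0,0],1]]'; python3 -m jog '[[[0,0,0],[0,0,0],0.3],[[0,0,0],[0,0,0],0.3],[[0,0,0],[0,0,0],0.3],[[0,0,0],[0,0,0],0.3],[[0,0,-10],[0,0,0],0.1],[[0,0,-30],[0,0,0],0],[[-30,0,-60],[0,0,0],0],[[-45,0,-85],[0,0,0],0],[[-45,0,-85],[0,0,0],0],[[-45,0,-85],[0,0,0],0]]'
python3 - <<'E'
from h import *
A=[]
for n in ("wrist","side","scene"):
    im,K,M=snap(n); np.save('pics/p_'+n+'.npy',im); np.save('pics/p_'+n+'M.npy',M)
    u,v=proj(K,M,[.6233,.0286,.11]).astype(int); h=40 if n!='wrist' else 66
    A.append(cv2.resize(im[max(v-h,0):v+h,u-h:u+h],(260,260),interpolation=cv2.INTER_CUBIC))
    for nm,q in (('seat top',[.6233,.0286,.143]),('seat',[.6233,.0286,.109])): print(n,nm,proj(K,M,q).round(1),'crop',u-h,v-h)
    if n=='wrist':
        hsv=cv2.cvtColor(im,cv2.COLOR_RGB2HSV)
        for e,b in blobs(cv2.inRange(hsv,(0,0,190),(180,50,255)),300): print(np.round(e[0],1),np.round(e[1],1),onz(K,M,*e[0],.143).round(4))
save('placed.png',np.hstack(A))
E
```

```text
time_s: 7.0
position: [0.6216, 0.0291, 0.1146]
tcp_rot: [[-0.903, 0.429, -0.0], [0.429, 0.903, 0.0], [0.0, -0.0, -1.0]]
force: [0.8, -0.1, -0.9]
opening: 0.396
time_s: 7.83
position: [0.6644, 0.009, 0.2023]
tcp_rot: [[-0.903, 0.429, 0.005], [0.429, 0.903, -0.001], [-0.005, 0.002, -1.0]]
force: [-0.0, -0.7, -0.9]
opening: 0.987
wrist seat top [258.5 147.7] crop 192 77
wrist seat [258.5 143.1] crop 192 77
[255.6 285. ] [ 38.5 195.1] [ 0.7351 -0.0278  0.143 ]
[329.6 216.5] [12.3 21.3] [0.7021 0.0581 0.143 ]
[381.8 214. ] [43.5 80.4] [0.7191 0.0989 0.143 ]
[258.7 144.6] [43.2 44. ] [0.6212 0.0298 0.143 ]
[215.6 139.3] [34.3 54. ] [0.6028 0.001  0.143 ]
[300.4 139.2] [35.3 52.7] [0.6315 0.0612 0.143 ]
[427.8  19.2] [46.7 56.7] [0.5931 0.176  0.143 ]
side seat top [239.5 169.7] crop 199 141
side seat [239.9 181.8] crop 199 141
scene seat top [266.2 176.2] crop 226 145
scene seat [266.  185.8] crop 226 145
```

View pics/placed.png

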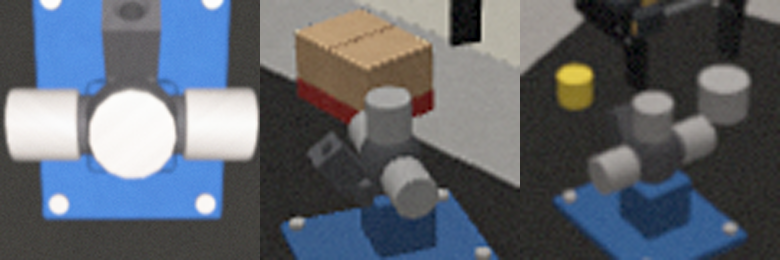

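The cup sits upright on the shoulder. The wrist ray puts its centre 2.4 mm from the seat, within the 4 mm tolerance and the 2.5 mm radial play. In the side view the top is at row 171 against 169.7 expected for a seated cup. Next is the thin pin.

```bash
python3 -m jog '[[[5,-37,0],[0,0,6],0],[[10,-74,0],[0,0,12],0],[[16,-111,0],[0,0,18],0],[[22,-148,0],[0,0,24],0],[[28,-185,0],[0,0,30],0],[[33,-222,0],[0,0,30],0],[[39,-259,0],[0,0,30],0],[[44,-296,0],[0,0,30],0],[[44,-296,0],[0,0,30],0],[[44,-296,0],[0,0,30],0],[[44,-296,0],[0,0,30],0],[[44,-296,0],[0,0,30],0]]'
python3 - <<'E'
from h import *
im,K,M=snap("wrist"); np.save('pics/w4.npy',im); np.save('pics/w4M.npy',M); save('w4.png',im,1.5)
hsv=cv2.cvtColor(im,cv2.COLOR_RGB2HSV)
for e,b in blobs(cv2.inRange(hsv,(0,0,200),(180,50,255)),50):
    if b[2]<80 and b[1]<240: print('white',np.round(e[0],1),np.round(e[1],1),b,onz(K,M,*e[0],.084).round(4))
s=bot.read_state(); print(s['position'],s['tcp_rot'].round(3).tolist(),'exp',proj(K,M,[.497,-.24,.084]),proj(K,M,[.497,-.24,.044]))
E
```

```text
time_s: 8.98
position: [0.4957, -0.2374, 0.1989]
tcp_rot: [[-0.569, 0.822, -0.001], [0.822, 0.569, 0.001], [0.002, -0.0, -1.0]]
force: [0.2, 0.0, 0.5]
opening: 1.001
white [257.2 240.2] [11.9 19. ] (247, 234, 21, 9) [ 0.5284 -0.2884  0.084 ]
white [257.5 230.6] [22.2 22.5] (246, 219, 24, 17) [ 0.5223 -0.2789  0.084 ]
white [258.2 185.3] [17.7 25.2] (249, 174, 19, 25) [ 0.4943 -0.237   0.084 ]
white [468.7 216.9] [ 38.2 254.6] (469, 172, 43, 47) [ 0.6984 -0.1384  0.084 ]
white [462.6 114.2] [ 9.3 11.4] (458, 109, 10, 11) [ 0.6166 -0.0667  0.084 ]
white [509.8  51.4] [39.6 45.4] (484, 31, 28, 44) [ 0.6119 -0.0026  0.084 ]
white [424.2  11. ] [10.4 12.9] (419, 5, 11, 13) [ 0.525 -0.023  0.084]
[ 0.49598701 -0.23728514  0.19907724] [[-0.569, 0.822, -0.001], [0.822, 0.569, 0.001], [0.001, -0.0, -1.0]] exp [258.68214589 189.01984513] [258.73731999 180.14850759]
```

View pics/w4.png

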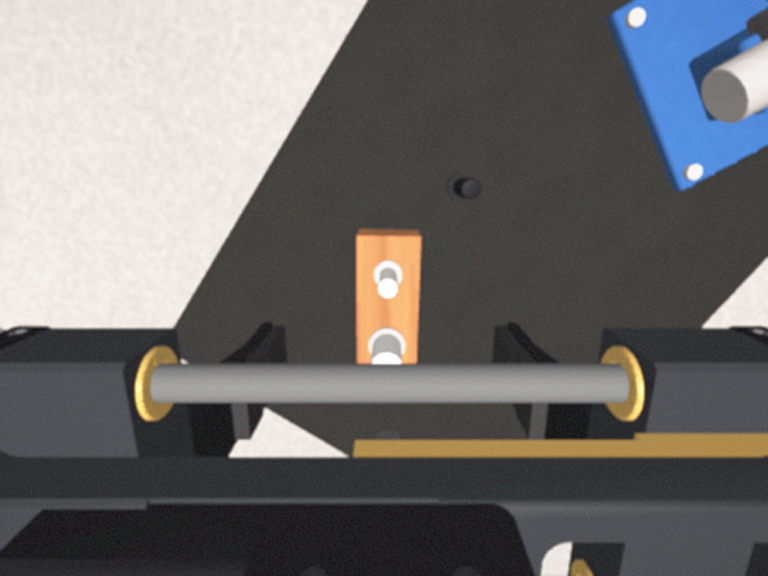

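The view shows the thin pin's top at (388,288) and flange at (388,274) in the rack, the fat pin at (387,350) and the black pin at (466,187). The rays put the thin pin upright at about (0.4985, -0.243). I descend and grip it.

```bash
python3 -m jog '[[[-6,-1,30],[0,0,0],0],[[-6,-1,60],[0,0,0],0],[[-6,-1,90],[0,0,0],0],[[-6,-1,115],[0,0,0],0],[[-6,-1,135],[0,0,0],0],[[-6,-1,150],[0,0,0],0],[[-6,-1,150],[0,0,0],0],[[-6,-1,150],[0,0,0],0.5],[[-6,-1,150],[0,0,0],1],[[-6,-1,150],[0,0,0],1],[[-6,-1,150],[0,0,0],1],[[-6,-1,150],[0,0,0],1]]'
python3 -m jog '[[[0,0,0],[0,0,0],1],[[0,0,0],[0,0,0],1],[[0,0,0],[0,0,0],1],[[0,0,0],[0,0,0],1],[[0,0,0],[0,0,0],1],[[0,0,0],[0,0,0],1]]'
```

```text
time_s: 10.03
position: [0.4989, -0.2447, 0.0506]
tcp_rot: [[-0.568, 0.823, 0.002], [0.823, 0.568, -0.001], [-0.002, 0.001, -1.0]]
force: [0.1, 0.1, 0.1]
opening: 0.706
time_s: 10.53
position: [0.4983, -0.2444, 0.0495]
tcp_rot: [[-0.568, 0.823, -0.0], [0.823, 0.568, 0.0], [0.0, -0.0, -1.0]]
force: [-0.3, 0.1, 0.1]
opening: 0.247
```

```bash
python3 -m jog '[[[0,0,0],[0,0,0],1],[[0,0,0],[0,0,0],1],[[0,0,0],[0,0,0],1],[[0,0,0],[0,0,0],1],[[0,0,-20],[0,0,0],1],[[0,0,-45],[0,0,0],1],[[0,0,-75],[0,0,0],1],[[0,0,-105],[0,0,0],1],[[0,0,-125],[0,0,0],1],[[0,0,-140],[0,0,0],1],[[0,0,-140],[0,0,0],1]]'
python3 -m jog '[[[25,20,0],[0,0,-6],1],[[50,40,0],[0,0,-12],1],[[76,62,0],[0,0,-18],1],[[102,84,0],[0,0,-24],1],[[128,106,0],[0,0,-30],1],[[154,128,0],[0,0,-30],1],[[180,149,0],[0,0,-30],1],[[206,170,0],[0,0,-30],1],[[230,188,0],[0,0,-30],1],[[249,203,0],[0,0,-30],1],[[249,203,0],[0,0,-30],1],[[249,203,0],[0,0,-30],1]]'
python3 -m jog '[[[0,0,0],[0,-6,0],1],[[0,0,0],[0,-12,0],1],[[0,0,0],[0,-18,0],1],[[0,0,0],[0,-24,0],1],[[0,0,0],[0,-30,0],1],[[0,0,0],[0,-35,0],1],[[0,0,0],[0,-35,0],1],[[0,0,0],[0,-35,0],1],[[0,0,0],[0,-35,0],1]]'
python3 - <<'E'
from h import *
im,K,M=snap("wrist"); np.save('pics/w5.npy',im); np.save('pics/w5M.npy',M); save('w5.png',im,1.5)
s=bot.read_state(); print(s['joint_positions'].round(1),toolshift([.5763,.0509,.107]),'mouth exp',proj(K,M,[.5763,.0509,.107])); Mt=np.linalg.inv(vision.camera_info("wrist")['mount'])
print('tip exp',proj(K,Mt,[0,0,.0395]),'flange',proj(K,Mt,[0,0,.0095]))
E
```

```text
time_s: 11.45
position: [0.5001, -0.2457, 0.193]
tcp_rot: [[-0.568, 0.823, 0.006], [0.823, 0.568, -0.004], [-0.007, 0.002, -1.0]]
force: [1.0, 0.4, -0.4]
opening: 0.148
time_s: 12.45
position: [0.5231, 0.077, 0.1883]
tcp_rot: [[-0.905, 0.426, -0.002], [0.426, 0.905, -0.0], [0.002, -0.001, -1.0]]
force: [0.6, -0.6, -0.2]
opening: 0.152
time_s: 13.2
position: [0.5223, 0.0751, 0.1881]
tcp_rot: [[-0.742, 0.429, 0.516], [0.351, 0.904, -0.246], [-0.572, -0.002, -0.82]]
force: [-1.2, -0.5, -0.5]
opening: 0.147
[  6.1  22.6 119.2 -67.3  18.9   2.8] [ -2.5   1.4 100.4] mouth exp [260.40827384 191.454157  ]
tip exp [258.91186592 210.07410423] flange [258.84881146 225.18980198]
```

View pics/w5.png

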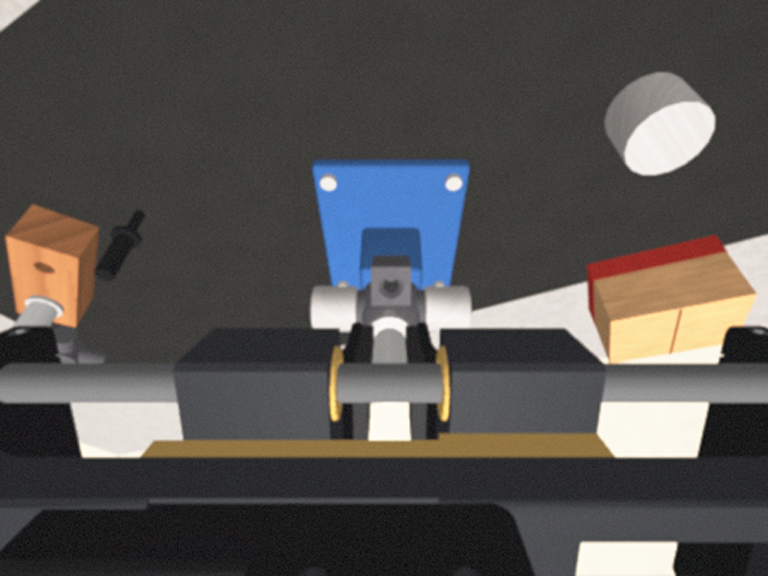

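The pin in the hand is partly hidden at (388,330), while the port mouth is at (391,287), close to its predicted place. I make one enlarged composite to check the pin in the grip.

```bash
python3 - <<'E'
from h import *
w=np.load('pics/w5.npy'); A=[cv2.resize(w[165:255,210:310],(330,297),interpolation=cv2.INTER_CUBIC)]
s=bot.read_state(); R=s['tcp_rot'];p=s['position']
for n in ("side","scene"):
    im,K,M=snap(n); np.save('pics/q_'+n+'.npy',im)
    u,v=proj(K,M,p+R@[0,0,.02]).astype(int); h=35
    A.append(cv2.resize(im[v-h:v+h,u-h:u+h],(297,297),interpolation=cv2.INTER_CUBIC)[:,:230 if 0 else 297])
    print(n,'crop org',u-h,v-h,'tcp',proj(K,M,p).round(1),'tip',proj(K,M,p+R@[0,0,.0395]).round(1),'flange',proj(K,M,p+R@[0,0,.0075]).round(1),'mouth',proj(K,M,[.5763,.0509,.107]).round(1))
save('grip.png',cv2.resize(np.hstack(A),(800,257)))
E
```

```text
side crop org 164 131 tcp [194.2 160.8] tip [204.5 171.4] flange [196.2 162.8] mouth [220.  186.1]
scene crop org 211 118 tcp [244.5 146.9] tip [248.8 159.4] flange [245.3 149.3] mouth [256.  178.3]
```

View pics/grip.png

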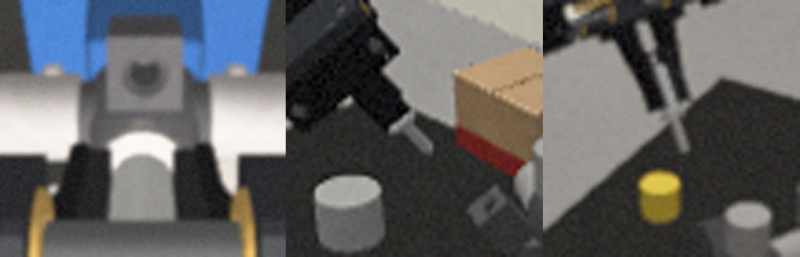

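The close-up shows the pin held straight with its flange beyond the fingers. Its tip lies within about 1 px of prediction in the side and scene views. The port hole is at wrist pixel (261.1,190.2), against (260.4,191.5) predicted. That calls for a sideways correction of ≈0 in x and +2 mm in y before going in along the tool axis.

```bash
python3 -m jog '[[[0,2,15],[0,0,0],1],[[0,2,30],[0,0,0],1],[[0,2,42],[0,0,0],1],[[0,2,50],[0,0,0],1],[[0,2,55],[0,0,0],1],[[0,2,55],[0,0,0],1],[[0,2,55],[0,0,0],1],[[0,2,55],[0,0,0],1]]'
python3 - <<'E'
from h import *
im,K,M=snap("wrist"); np.save('pics/w6.npy',im)
s=bot.read_state(); print(s['force'],s['qvel'].round(2),toolshift([.5763,.0509,.107]))
g=cv2.cvtColor(im,cv2.COLOR_RGB2GRAY); e=proj(K,M,[.5763,.0509,.107]);print(e)
u,v=e.astype(int)
for r in range(v-24,v+20,2): print(r,g[r,u-22:u+23:2].tolist())
E
```

```text
time_s: 14.02
position: [0.5547, 0.065, 0.1476]
tcp_rot: [[-0.742, 0.43, 0.514], [0.353, 0.903, -0.246], [-0.57, -0.001, -0.821]]
force: [0.1, -0.3, -0.6]
opening: 0.15
[-0.11471421 -0.06800788 -1.50448799] [ 0.19 -0.13  0.02 -0.22  0.06  0.2 ] [ 2.1 -3.5 48.1]
[254.66114273 203.94852252]
179 [80, 80, 82, 82, 73, 61, 69, 64, 64, 71, 64, 68, 64, 66, 63, 67, 66, 69, 67, 77, 78, 81, 78]
181 [82, 79, 83, 79, 66, 69, 68, 69, 66, 65, 70, 64, 65, 65, 63, 65, 72, 68, 69, 75, 78, 79, 77]
183 [79, 82, 81, 80, 68, 67, 66, 68, 66, 68, 69, 67, 64, 63, 63, 69, 69, 66, 65, 76, 77, 79, 80]
185 [81, 83, 84, 75, 64, 66, 68, 64, 65, 69, 63, 66, 66, 66, 66, 64, 66, 64, 66, 73, 81, 82, 84]
187 [99, 107, 111, 112, 104, 109, 110, 110, 110, 113, 108, 112, 107, 107, 105, 106, 111, 112, 113, 106, 103, 108, 107]
189 [111, 131, 128, 131, 131, 131, 132, 134, 134, 131, 133, 135, 129, 133, 132, 134, 139, 136, 135, 136, 124, 122, 121]
191 [114, 131, 134, 133, 133, 134, 131, 133, 133, 132, 135, 135, 130, 132, 136, 136, 139, 136, 135, 135, 128, 131, 125]
193 [111, 127, 130, 133, 129, 133, 133, 130, 130, 136, 131, 130
[... 922 characters left out ...]
, 136, 138, 125, 84, 80, 80]
211 [87, 87, 77, 114, 132, 130, 136, 136, 128, 102, 129, 156, 192, 209, 211, 195, 165, 142, 129, 124, 85, 83, 79]
213 [92, 95, 82, 111, 130, 134, 132, 135, 134, 162, 232, 249, 250, 250, 249, 249, 248, 242, 198, 127, 92, 87, 91]
215 [104, 86, 48, 50, 87, 129, 136, 130, 192, 244, 248, 249, 250, 250, 249, 249, 250, 249, 248, 223, 118, 88, 96]
217 [111, 74, 26, 27, 38, 70, 73, 72, 154, 246, 249, 250, 250, 249, 248, 249, 249, 248, 249, 215, 90, 58, 61]
219 [114, 58, 23, 25, 24, 33, 38, 31, 112, 247, 250, 239, 206, 181, 181, 186, 231, 247, 250, 169, 37, 37, 35]
221 [109, 33, 26, 27, 31, 37, 38, 40, 118, 245, 210, 163, 157, 155, 151, 151, 152, 191, 241, 171, 32, 42, 39]
```

```bash
python3 -m jog '[[[0,0,0],[0,0,0],1],[[0,0,0],[0,0,0],1],[[0,0,0],[0,0,0],1],[[0,0,0],[0,0,0],1],[[0,0,0],[0,0,0],1],[[0,0,0],[0,0,0],1]]'; python3 -c "
from h import *
print(toolshift([.5763,.0509,.107]))"
```

```text
time_s: 14.57
position: [0.5547, 0.0651, 0.1472]
tcp_rot: [[-0.742, 0.43, 0.514], [0.352, 0.903, -0.246], [-0.57, -0.002, -0.822]]
force: [0.4, 0.6, -0.5]
opening: 0.149
[ 1.9 -3.4 47.6]
```

```bash
python3 -m jog '[[[4,-4,0],[0,0,0],1],[[4,-4,0],[0,0,0],1],[[4,-4,0],[0,0,0],1],[[4,-4,0],[0,0,0],1],[[4,-4,0],[0,0,0],1]]'
python3 - <<'E'
from h import *
im,K,M=snap("wrist"); np.save('pics/w7.npy',im)
e=proj(K,M,[.5763,.0509,.107]);print(toolshift([.5763,.0509,.107]),e)
g=cv2.cvtColor(im,cv2.COLOR_RGB2GRAY); u,v=e.astype(int)
for r in range(v-20,v+16,2): print(r,u-22,g[r,u-22:u+23:2].tolist())
E
```

```text
time_s: 14.98
position: [0.5512, 0.0635, 0.1471]
tcp_rot: [[-0.744, 0.431, 0.511], [0.353, 0.902, -0.246], [-0.567, -0.003, -0.824]]
force: [-0.2, 0.3, 0.0]
opening: 0.15
[-0.4 -0.5 48.9] [258.34679045 206.58583605]
186 236 [74, 84, 83, 79, 67, 66, 66, 63, 65, 69, 64, 71, 66, 68, 66, 66, 71, 67, 64, 78, 79, 79, 77]
188 236 [83, 93, 92, 73, 66, 67, 67, 69, 71, 71, 66, 68, 64, 62, 70, 70, 71, 68, 69, 79, 89, 89, 85]
190 236 [111, 120, 118, 116, 113, 115, 114, 114, 114, 114, 115, 114, 115, 112, 112, 113, 117, 119, 115, 118, 114, 111, 112]
192 236 [122, 130, 136, 136, 132, 132, 135, 133, 133, 138, 137, 136, 130, 131, 135, 138, 137, 137, 139, 131, 128, 123, 123]
194 236 [124, 135, 134, 131, 132, 134, 132, 134, 139, 136, 137, 132, 134, 133, 141, 139, 141, 136, 132, 138, 130, 131, 125]
196 236 [116, 136, 132, 135, 136, 131, 132, 137, 136, 135, 129, 132, 131, 135, 138, 138, 137, 136, 135, 137, 130, 130, 122]
198 236 [115, 132, 137, 139, 136, 132, 134, 132, 133, 125, 127, 132, 125, 127, 132, 138, 136, 136, 132, 134, 130, 130, 121]
200 236 [116, 126, 126, 133, 132, 134, 135, 129, 121, 86, 86, 
[... 511 characters left out ...]
65]
210 236 [70, 73, 75, 123, 137, 136, 124, 103, 104, 115, 138, 147, 148, 141, 126, 113, 136, 140, 140, 113, 83, 78, 70]
212 236 [76, 83, 82, 125, 133, 130, 133, 126, 178, 227, 242, 245, 245, 242, 230, 202, 146, 133, 138, 116, 85, 84, 82]
214 236 [74, 69, 77, 125, 133, 130, 158, 227, 248, 250, 250, 250, 249, 249, 250, 249, 241, 174, 133, 117, 86, 77, 70]
216 236 [30, 29, 48, 93, 111, 110, 194, 248, 249, 250, 250, 250, 250, 249, 249, 249, 250, 236, 130, 100, 75, 48, 30]
218 236 [19, 29, 29, 38, 44, 42, 119, 246, 250, 251, 242, 231, 231, 236, 249, 249, 249, 179, 47, 40, 45, 32, 29]
220 236 [23, 28, 28, 41, 43, 37, 115, 248, 242, 198, 166, 157, 155, 156, 184, 236, 249, 171, 35, 38, 37, 35, 33]
```

```bash
python3 -m jog '[[[0.5,-0.4,4],[0,0,0],1],[[0.5,-0.4,8],[0,0,0],1],[[0.5,-0.4,11],[0,-0.4,0],1],[[0.5,-0.4,14],[0,-0.4,0],1],[[0.5,-0.4,17],[0,-0.4,0],1],[[0.5,-0.4,20],[0,-0.4,0],1],[[0.5,-0.4,20],[0,-0.4,0],1],[[0.5,-0.4,20],[0,-0.4,0],1]]'; python3 -c "
from h import *
print(toolshift([.5763,.0509,.107]))"
```

```text
time_s: 15.7
position: [0.5616, 0.0595, 0.1352]
tcp_rot: [[-0.748, 0.436, 0.5], [0.356, 0.9, -0.252], [-0.56, -0.011, -0.828]]
force: [-4.8, -2.9, -4.4]
opening: 0.15
[ 1.8 -1.  32.9]
```

```bash
python3 -m jog '[[[2,-1.2,0],[0,-0.8,0],1],[[2,-1.2,0],[0,-0.8,0],1],[[2,-1.2,2],[0,-0.8,0],1],[[2,-1.2,4],[0,-0.8,0],1],[[2,-1.2,6],[0,-0.8,0],1],[[2,-1.2,8],[0,-0.8,0],1],[[2,-1.2,8],[0,-0.8,0],1],[[2,-1.2,8],[0,-0.8,0],1]]'; python3 -c "
from h import *
s=bot.read_state();print(toolshift([.5763,.0509,.107]),(s['tcp_rot'].T@s['force']).round(1))"
```

```text
time_s: 16.37
position: [0.5656, 0.0584, 0.1327]
tcp_rot: [[-0.747, 0.439, 0.499], [0.355, 0.898, -0.259], [-0.562, -0.017, -0.827]]
force: [-8.3, -4.0, -2.2]
opening: 0.15
[ 3.7 -1.6 28.5] [ 6.  -7.2 -1.3]
```

```bash
python3 -c "
from h import *
s=bot.read_state();print(s['joint_positions'].round(2),s['tau'].round(1),s['time_s'],s['qvel'].round(2))
R=s['tcp_rot'];P=np.array([-.5736*np.cos(np.radians(-25.44)),-.5736*np.sin(np.radians(-25.44)),.8192])
print('angle',np.degrees(np.arccos(-R[:,2]@P)), 'port z in tool',R.T@P)
tip=s['position']+R@[0,0,.0395]; d=tip-[.5763,.0509,.107]; print('tip depth',d@P*1e3,'lateral mm',(d-P*(d@P))*1e3, 'in tool',R.T@(d-P*(d@P))*1e3)
"
```

```text
[  3.66  31.31 115.99 -81.84  17.08  16.32] [  1.6 -37.8 -14.   -1.3  -0.9  -0. ] 16.3667 [ 0.02 -0.05  0.1   0.01 -0.06 -0.11]
angle 1.2670579655996759 port z in tool [ 0.01405399 -0.0199261  -0.99975549]
tip depth -11.055830489649077 lateral mm [3.26154605e+00 3.23677974e-03 2.06273144e+00] in tool [-3.59456353  1.40190039 -0.07963933]
```

J4 sits at -81.8°, against its -82° limit, which is why the last moves went astray. The tilt has to be reduced: I ease the turn about tool y by a few degrees, which also moves the tip the right way.

```bash
cat > st.py <<'E'
from h import *
s=bot.read_state();print(s['joint_positions'].round(2),'t',s['time_s'],'op',round(s['opening'],3))
R=s['tcp_rot'];P=np.array([-.5736*np.cos(np.radians(-25.44)),-.5736*np.sin(np.radians(-25.44)),.8192])
print('port z in tool (deg)',np.degrees((R.T@P)[:2]).round(2),'mouth in tool',toolshift([.5763,.0509,.107]),'F tool',(R.T@s['force']).round(1))
tip=s['position']+R@[0,0,.0395]; d=tip-[.5763,.0509,.107]; print('tip depth',(d@P*1e3).round(1),'lat in tool',(R.T@(d-P*(d@P))*1e3).round(1))
E
python3 -m jog '[[[0,0,0],[0,2,0],1],[[0,0,0],[0,4,0],1],[[0,0,0],[0,4,0],1],[[0,0,0],[0,4,0],1]]'; python3 st.py
```

```text
time_s: 16.7
position: [0.5668, 0.0579, 0.1334]
tcp_rot: [[-0.78, 0.44, 0.446], [0.373, 0.898, -0.235], [-0.503, -0.017, -0.864]]
force: [-4.9, -4.3, -2.5]
opening: 0.149
[  2.47  30.43 113.55 -58.43  17.34  -7.96] t 16.7 op 0.149
port z in tool (deg) [ 4.77 -1.19] mouth in tool [ 3.3 -1.7 28.7] F tool [ 3.5 -6.   1. ]
tip depth -11.1 lat in tool [-2.3  1.4 -0.2]
```

```bash
python3 -m jog '[[[1,-0.8,0],[0,0,0],1],[[2,-1.5,1],[0,0,0],1],[[2,-1.5,3],[0,0,0],1],[[2,-1.5,5],[0,0,0],1],[[2,-1.5,7],[0,0,0],1],[[2,-1.5,7],[0,0,0],1],[[2,-1.5,7],[0,0,0],1]]'; python3 st.py
```

```text
time_s: 17.28
position: [0.569, 0.0564, 0.127]
tcp_rot: [[-0.779, 0.438, 0.449], [0.371, 0.899, -0.234], [-0.506, -0.015, -0.863]]
force: [-3.4, -4.2, -1.0]
opening: 0.144
[  2.21  31.28 113.71 -61.71  16.54  -4.86] t 17.2833 op 0.144
port z in tool (deg) [ 4.62 -1.03] mouth in tool [ 2.4 -1.5 21.8] F tool [ 1.6 -5.3  0.3]
tip depth -17.9 lat in tool [-0.9  1.2 -0.1]
```

```bash
python3 -m jog '[[[0.3,-1,2],[0,0,0],1],[[0.3,-1,4],[0,-0.5,0],1],[[0.3,-1,6],[0,-1,0],1],[[0.3,-1,8],[0,-1,0],1],[[0.3,-1,8],[0,-1,0],1],[[0.3,-1,8],[0,-1,0],1]]'; python3 st.py
```

```text
time_s: 17.78
position: [0.572, 0.0544, 0.1198]
tcp_rot: [[-0.771, 0.437, 0.463], [0.367, 0.899, -0.239], [-0.521, -0.014, -0.854]]
force: [-4.5, -2.1, -2.2]
opening: 0.153
[  2.15  32.42 114.26 -70.65  15.73   4.11] t 17.7833 op 0.153
port z in tool (deg) [ 3.62 -0.95] mouth in tool [ 2.1 -1.1 13.7] F tool [ 3.8 -3.8  0.3]
tip depth -25.9 lat in tool [-0.4  0.6 -0. ]
```

```bash
python3 -m jog '[[[0,-0.3,2],[0,0,0],1],[[0,-0.3,4],[0,0,0],1],[[0,-0.3,5],[0,0,0],1],[[0,-0.3,5],[0,0,0],1],[[0,-0.3,5],[0,0,0],1]]'; python3 st.py
```

```text
time_s: 18.2
position: [0.5731, 0.0535, 0.117]
tcp_rot: [[-0.771, 0.437, 0.464], [0.366, 0.9, -0.238], [-0.522, -0.014, -0.853]]
force: [-12.8, -0.1, 11.6]
opening: 0.15
[  2.03  32.8  114.29 -72.35  15.5    5.71] t 18.2 op 0.15
port z in tool (deg) [ 3.56 -0.91] mouth in tool [ 1.8 -0.8 10.6] F tool [  3.8  -5.8 -15.8]
tip depth -28.9 lat in tool [-0.   0.3 -0. ]
```

Axial force of 16 N at a depth of about 29 mm means the flange is on the face. I release and back out.

```bash
python3 -m jog '[[[0,0,-0.5],[0,0,0],0.6],[[0,0,-0.5],[0,0,0],0.6],[[0,0,-0.5],[0,0,0],0.6],[[0,0,-0.5],[0,0,0],0.6],[[0,0,-0.5],[0,0,0],0.6],[[0,0,-10],[0,0,0],0.6],[[0,0,-25],[0,0,0],0.6],[[0,0,-45],[0,0,0],0.6],[[0,0,-70],[0,0,0],0.6],[[0,0,-95],[0,0,0],0.6],[[0,0,-110],[0,0,0],0.6],[[0,0,-110],[0,0,0],0.6]]'; python3 - <<'E'
from h import *
P=np.array([-.5736*np.cos(np.radians(-25.44)),-.5736*np.sin(np.radians(-25.44)),.8192]); m=np.array([.5763,.0509,.107])
A=[]
for n in ("wrist","side","scene"):
    im,K,M=snap(n); np.save('pics/f_'+n+'.npy',im)
    u,v=proj(K,M,[.6,.04,.12]).astype(int); h=38 if n!='wrist' else 60
    u0,v0=max(u-h,0),max(v-h,0); print(n,'org',u0,v0,'scale',260/2/h,'exp grip end',((proj(K,M,m+P*.044)-[u0,v0])*130/h).round(0),'flange',((proj(K,M,m+P*.002)-[u0,v0])*130/h).round(0))
    A.append(cv2.resize(im[v0:v0+2*h,u0:u0+2*h],(260,260),interpolation=cv2.INTER_CUBIC))
save('final.png',np.hstack(A)); print(bot.read_state()['joint_positions'].round(1))
E
```

```text
time_s: 19.2
position: [0.525, 0.081, 0.2132]
tcp_rot: [[-0.768, 0.434, 0.471], [0.366, 0.901, -0.234], [-0.526, -0.007, -0.85]]
force: [0.0, 0.3, 0.1]
opening: 0.4
wrist org 195 144 scale 2.1666666666666665 exp grip end [128.  94.] flange [130.  76.]
side org 191 141 scale 3.4210526315789473 exp grip end [ 63. 116.] flange [ 98. 153.]
scene org 223 140 scale 3.4210526315789473 exp grip end [97. 84.] flange [112. 129.]
[  6.   19.8 115.1 -43.9  24.1 -21.1]
```

View pics/final.png

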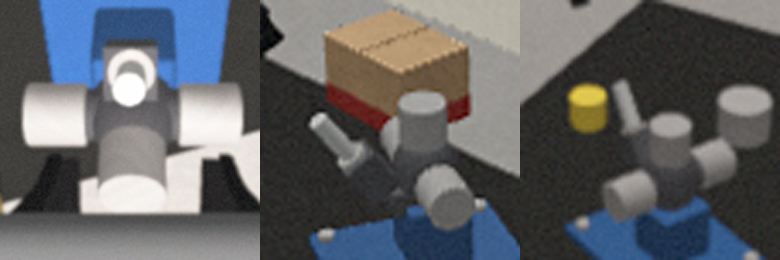

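The pin's grip end is at (60,120) in the side crop, against (63,116) predicted for home. In the scene crop it is at (102,85), against (97,84). The flange is flush on the port face, the cup is upright on the trunnion and the gripper is clear.

```bash
python3 -c "
from rig import bot
s=bot.read_state();print(s['time_s'],s['force'],bot.hand_in())"
```

```text
the job is handed in; nothing more can be done
19.35 [ 0.34938405  0.56335003 -0.33595221] None
```

The small cup is on the trunnion and the thin pin is in the slanted port. Both are released, and I handed the job in at 19.4 s with no contact force on the tool. `hand_in` gives no verdict, so the checks below are my own.

- **Cup:** it stands upright on the shoulder. The wrist ray put its centre 2.4 mm from the estimated seat, inside the 4 mm limit and about as far as the fit's play allows. In the side view its top was within about 1 px of the height expected when seated.
- **Pin:** the flange met the port face with about 16 N axial force at an estimated 29 mm depth; the limit is 27 mm. After release, the grip end was within about 1.5 px of the home prediction in both fixed cameras.
- **What disagreed:** joint 4 nearly reached its range limit (-81.8° of -82°) during the insertion and pulled the arm a few millimetres off line. I finished with the tool about 3.5° off the bore axis. The pin's own angle after release was judged only from the views, where it looked aligned.
- **Bystanders:** I never knowingly touched the big cup, thick pin, yoke or carton. I did not re-measure their positions at the end.

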